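# Restock the jar carousel and present the new jar

### The job

Stand the tall square jar from the counter fully home in the empty square socket of the jar carousel, set down rather than dropped, and let go of it. Then take the carousel by its centre knob, turn it until that jar stands squarely behind the price card at the front, and finish while still gripping the knob, so that the carousel is held still for the customer to take the jar. Leave the other jars in their sockets and do not shift or knock over the other things on the counter.

Things in the scene. Friction and masses are not known exactly. Their poses are not given: they have to be found in the camera images.
- tall_jar_mid (a point): Centre of the tall square jar to be put in the carousel: white stoneware, upright, loose on the counter (z = 0) beside the carousel; 40 x 40 mm (sides along x and y, all alike), 98 mm high over all, this point 49 mm above its foot. Square body with a kraft label band 84 mm high, then a wooden disc lid 36 mm across. Lowest 4 mm stepped in to 36 mm. 0.17 to 0.34 kg.
- tall_jar: The same tall jar; origin at the centre of its foot, z up.
- socket (a point): Centre of the mouth of the carousel's empty square socket, 52 mm above the counter, 95 mm from the axis. Hole 43 x 43 mm along this point's x (radially outward) and y, 22 mm deep, 3 mm chamfer at the mouth, walls 6.5 mm thick; z up. It turns with the turntable, which also yields to small pushes. With the tall jar fully home the jar's centre is 27 mm above this point.
- stand: The carousel's round plinth, 200 mm across, fixed to the counter; origin on the turntable's axis at counter level. Its +x points to the FRONT of the carousel: there a 60 mm wide tongue sticks out from under the turntable and carries the price-card holder, a wooden block with an upright blank paper card 48 mm wide, 160 mm from the axis, its top 62 mm above the counter.
- front (a point): Foot of the price card, on top of its wooden holder at the front of the carousel, 160 mm from the axis, 28 mm above the counter.
- turntable (a joint): How far the turntable has turned since the start, rad, growing counter-clockwise seen from above. No end stops, turns either way; 0.04 N m of bearing friction keeps it where it is left. Wooden disc 270 mm across, upper face 30 mm above the counter, with six square wooden sockets 60 degrees apart, 56 mm outside, tops 52 mm above the counter.
- knob_mid (a point): Centre of the carousel's round wooden knob, on the turntable's axis, 96 mm above the counter: a cylinder 40 mm across, 80 to 112 mm above the counter, on an 18 mm brass post. It is fixed to the turntable: grip and twist it to turn the carousel. About 55 mm is free between knob and jars.
- knob: The same knob; origin on the axis at the knob's underside.
- honey_jar: Bystander: round amber glass jar with brass lid, 58 mm across, 88 mm high, upright on the counter; origin at the centre of its foot.
- tea_tin: Bystander: square metal tin with a paper band, 58 mm wide, 92 mm high, too big for a socket; origin at the centre of its foot.
- pepper_mill: Bystander: turned wooden pepper mill, 52 mm across, 115 mm high; origin at the centre of its foot.
- weight: Bystander: brass scale weight with a knob, 44 mm across, 62 mm high; origin at the centre of its foot.
- dish: Bystander: white tasting bowl, 90 mm across, 32 mm high; origin at the centre of its foot.
- scoop: Bystander: small steel scoop with a wooden handle, lying flat, 157 mm long along its x, 40 mm wide, 20 mm high.
- jar1: Bystander: shorter square jar (40 mm wide, 74 mm high with its lid, top 104 mm above the counter) standing in the carousel 60 degrees counter-clockwise of the empty socket; origin at the centre of its foot, 30 mm above the counter.
- jar2: Bystander: shorter square jar (40 mm wide, 74 mm high with its lid, top 104 mm above the counter) standing in the carousel 120 degrees counter-clockwise of the empty socket; origin at the centre of its foot, 30 mm above the counter.
- jar3: Bystander: shorter square jar (40 mm wide, 74 mm high with its lid, top 104 mm above the counter) standing in the carousel 180 degrees counter-clockwise of the empty socket; origin at the centre of its foot, 30 mm above the counter.
- jar4: Bystander: shorter square jar (40 mm wide, 74 mm high with its lid, top 104 mm above the counter) standing in the carousel 240 degrees counter-clockwise of the empty socket; origin at the centre of its foot, 30 mm above the counter.
- jar5: Bystander: shorter square jar (40 mm wide, 74 mm high with its lid, top 104 mm above the counter) standing in the carousel 300 degrees counter-clockwise of the empty socket; origin at the centre of its foot, 30 mm above the counter.
There are look-alikes about, which are no part of the job. What is shaped like the tall_jar but blue or purple is not meant.

How it is judged:
By the outcome, as a careful person would: the job done as asked, in the order asked, and still so for the second after the job is handed in, while the arm keeps its last pose, push and grip.
It also fails if it takes over 67 s, if anything falls off the work surface, if the arm or the gripper's body presses on something with over 40 N, if the wrist force passes 120 N, or if a joint passes its speed limit or range.

### The arm

A 6-joint arm with a two-finger parallel gripper is mounted at the origin on the work surface. World frame = base frame: x ahead of the robot, y to its left, z up, the work surface at z = 0. Lengths are in m, angles in rad, forces in N, time in s.
With the tool pointing down it reaches from about 0.4 to 0.825 m from the base axis. Payload 7 kg.
Tool frame: the origin (TCP) lies between the finger pads; the fingertips stand 17 mm ahead of it and the grasp point (between the pads) lies 2 mm behind it; x points along the fingers, z is the direction in which the jaws open and shut, and the axes are right-handed (so a half turn about x gives the same grasp; the last joint's range is limited). The gripper opens to 88 mm and grips with 3 to 60 N. Pads are 19 mm wide; open, the fingers measure 130 mm over their backs; the gripper's body (78 mm by 193 mm) begins 47 mm behind the grasp point.
Start: joints at [1.568, 0.359, 0.012, 0, -1.224, -0.288], TCP at [0.194, 0.647, 0.244] pointing down, gripper open.
Joint ranges: [-3.07, 3.07], [-1.43, 2.12], [-1.02, 1.25], [-3.03, 1.67], [-3.05, -0], [-3.03, 3.03]. Speed limits (rad/s): [2.39, 2.39, 3.01, 3.14, 3.14, 3.14].

### API

Orientations are given as [roll, pitch, yaw] about the fixed x, y, z axes, in that order (R = Rz(yaw) Ry(pitch) Rx(roll)).
In Python, from station import * gives the robot as it stands.
- The arm moves only by the tool step_arm, never from a script. Its argument "deltas" is a list of rows, each a list of 5 numbers: the shift along the tool's x, y, z in cm, then the turn about the tool's x in degrees, then the closure, from 0 (fully open) to 1 (shut). In form: [[dx, dy, dz, roll, fingers], ...]. A call has exactly 10 rows; each row is the pose to reach, as a shift and turn from the pose commanded when the call began, along the tool's axes at that moment; what a row does not reach only later rows make up. A row lasts 1/12 s, in which the tool goes at most 41.7 mm and 7.16 degrees, less where a joint would pass 70% of its speed; a pose out of reach is approached as far as the arm can. A call with a gripper value outside its range is refused whole. The fingers move at their own pace and stop on an object; "squeeze" is the grip in N (left out, the last holds). Time passes only in rows, so rows that repeat a pose let the fingers close, or fill a call up. It gives the time, the measured TCP pose, the force and the opening at its end, in the units of the state.
- get_state(): the state, without advancing time (a new reading comes with each control period).
- grab_frame(name): name is "scene" or "top"; returns a dict with "pixels" (384x512x3 uint8, red, green, blue), "range_z" (384x512 float32, m along the optical axis (not along the pixel's ray), 0 where there is no reading), "fx", "fy", "cx", "cy" (pixels), "view" (4x4, takes a point from world to camera coordinates). Camera axes: x right, y down, z forward; pixel columns grow to the right and rows downward; lengths in m; the calibration is good to about 2 mm. A picture is of the moment at which its call begins.
- job_done(): hands the job in, once; it reports no verdict.
Trained networks look in the newest picture that a camera, given by its name, has taken for a name from the list of things; names that differ only in an ending like _2 or _b are one class to them, and where a whole thing is asked for, a point or a joint stands for the part that bears it (a point fixed in the world has none). Each returns a list of dicts, best first, with "conf" (0 to 1); they miss things now and then, are a little off and sometimes report something else, mostly with a low value. They report only what shows in the picture. A call takes as long as a camera call. They do not tell look-alikes from the thing itself.
- boxes_of(thing, camera): "extent" ([left, top, right, bottom] in pixels, round what is visible of it).
- masks_of(thing, camera): "mask" (384x512 bool, what is visible of it) and "extent" ([left, top, right, bottom] in pixels, round what is visible of it).
The state is a dict: "t": time; "q": joint angles; "qd": joint speeds; "joint_efforts": joint torques, N m; "eef_pos": TCP position; "ee_rot": TCP orientation; "force": force on the tool from outside, world axes, zero at the start; "moment": the same for the moment, N m; "width": finger opening in m.
Only numpy, scipy, OpenCV 4.12 (cv2) and the standard library are available. Lean on these libraries where they do the work, as an engineer would, in place of code of your own. Each camera call takes 0.05 s, during which the arm holds its last target.

## Working session

There is one attempt and no reset: what is moved stays moved. The work goes in short steps, Python scripts to look and compute and a tool call to move; the robot and the scene stay as the last step left them, time stands still between calls to the robot, and variables do not carry over. Pictures are saved under pics/ and viewed, and the job is handed in when it is done.

Besides the shell and the picture viewer there is one more tool, called after "Call:" by a JSON object that holds its "name" and its "arguments". step_arm: Moves the arm, as the interface text tells. Its arguments: {"type":"object","properties":{"deltas":{"type":"array"},"squeeze":{"type":"number"}},"required":["deltas"]}

```bash
ls; mkdir -p pics; python3 - <<'E'
from station import *
import cv2,numpy as np
s=get_state(); print(s)
for n in("scene","top"):
    f=grab_frame(n); cv2.imwrite(f"pics/{n}0.png",cv2.resize(f["pixels"][:,:,::-1],(768,576)))
    np.savez(f"{n}0.npz",**f)
    print(n,f["fx"],f["fy"],f["cx"],f["cy"],f["view"])
    for t in("tall_jar","socket","stand","knob","front"):
        for b in boxes_of(t,n): print(n,t,round(b["conf"],2),np.round(b["extent"]))
E
```

```text
pics
{'t': 0.0, 'q': array([ 1.56813204e+00,  3.59371850e-01,  1.10385722e-02, -3.63340519e-04,
       -1.22406345e+00, -2.88074169e-01]), 'qd': array([2.36639363e-04, 4.32053672e-04, 4.21876507e-04, 4.65311992e-05,
       2.26035514e-04, 9.90479078e-04]), 'joint_efforts': array([ 1.81636486e-03, -5.82715094e+01,  2.93042368e+01,  6.99685916e+00,
        6.86911939e-03, -1.71038846e-04]), 'eef_pos': array([0.19339901, 0.64621744, 0.24262116]), 'ee_rot': array([ 0.07783383,  1.56915987, -1.7838247 ]), 'force': array([-0.91903418,  0.90163486,  0.15257599]), 'moment': array([-0.02091242, -0.0777672 , -0.01982608]), 'width': 0.08720608642216225}
scene 472.75738640964767 472.75738640964767 253.18022623501633 198.73960440518547 [[ 0.15863782  0.98729999 -0.00853011 -0.04752259]
 [ 0.81552035 -0.13589685 -0.56254654 -0.38173104]
 [-0.55656141  0.08228468 -0.82672161  1.74749042]
 [ 0.          0.          0.          1.        ]]
scene tall_jar 0.88 [321. 125. 340. 155.]
scene tall_jar 0.86 [343. 155. 360. 184.]
scene tall_jar 0.85 [319. 167. 335. 194.]
scene tall_jar 0.84 [354. 131. 374. 
[... 319 characters left out ...]
0.04009866]
 [-0.98450654  0.01278781 -0.17488097  0.5343891 ]
 [ 0.17501231  0.00998828 -0.98451558  1.06502913]
 [ 0.          0.          0.          1.        ]]
top tall_jar 0.93 [125. 218. 153. 236.]
top tall_jar 0.76 [141. 253. 168. 275.]
top tall_jar 0.65 [103. 242. 129. 262.]
top tall_jar 0.61 [159. 199. 184. 218.]
top tall_jar 0.36 [217. 136. 305. 226.]
top tall_jar 0.31 [274. 140. 292. 167.]
top socket 0.85 [216. 138. 309. 224.]
top socket 0.42 [229. 190. 246. 208.]
top stand 0.7 [245. 137. 260. 156.]
top stand 0.59 [248. 123. 266. 136.]
top knob 0.75 [253. 168. 273. 182.]
top knob 0.48 [247. 122. 267. 136.]
top front 0.73 [215. 138. 307. 226.]
top front 0.72 [246. 123. 264. 134.]
```

View pics/scene0.png

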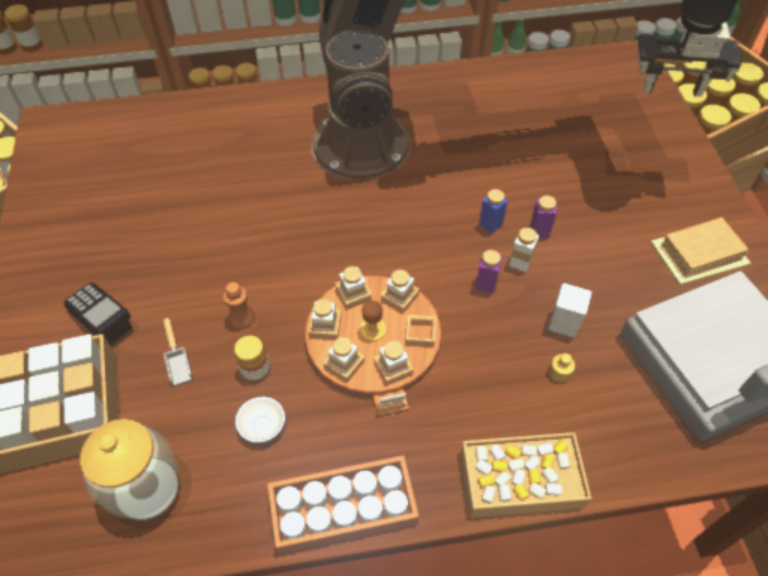

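View pics/top0.png

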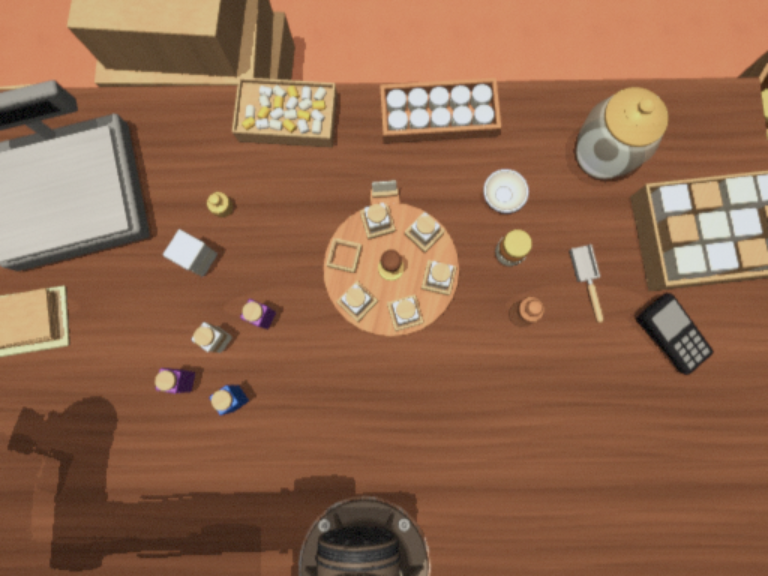

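```bash
python3 - <<'E'
import cv2,numpy as np
f=np.load("scene0.npz");a=f["pixels"][110:290,190:400,::-1];cv2.imwrite("pics/c1.png",cv2.resize(a,(700,600),interpolation=cv2.INTER_CUBIC))
f=np.load("top0.npz");a=f["pixels"][110:290,90:320,::-1];cv2.imwrite("pics/c2.png",cv2.resize(a,(766,600),interpolation=cv2.INTER_CUBIC))
E
```

```text
(no output)
```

View pics/c1.png

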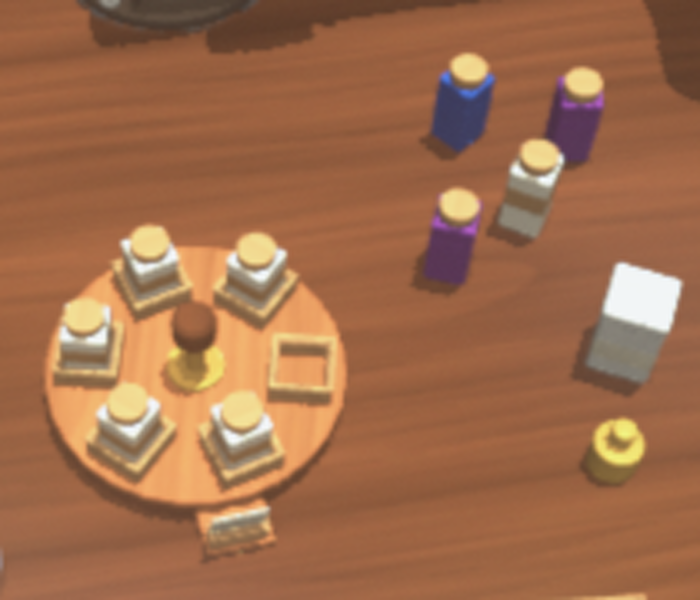

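View pics/c2.png

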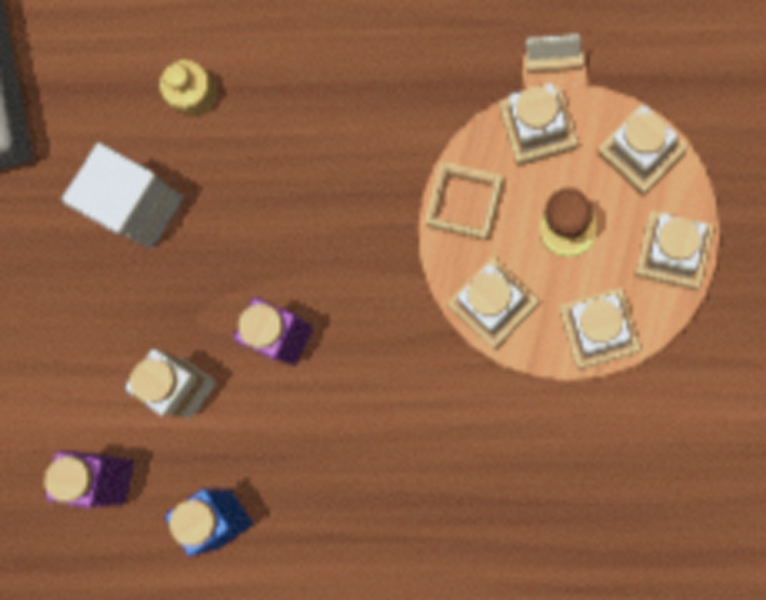

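```bash
cat > h.py <<'E'
import numpy as np,cv2
def cloud(f):
    z=f["range_z"];v,u=np.mgrid[:384,:512]
    p=np.stack([(u-f["cx"])/f["fx"]*z,(v-f["cy"])/f["fy"]*z,z],-1)
    V=f["view"];w=(p-V[:3,3])@V[:3,:3]
    w[z==0]=np.nan
    return w
def proj(f,P):
    P=np.atleast_2d(P);V=f["view"];c=P@V[:3,:3].T+V[:3,3]
    return np.stack([c[:,0]/c[:,2]*f["fx"]+f["cx"],c[:,1]/c[:,2]*f["fy"]+f["cy"]],-1)
E
python3 - <<'E'
from h import *
for n in("top","scene"):
    f=dict(np.load(n+"0.npz")); w=cloud(f); z=w[...,2]
    m=(z>-.01)&(z<.01); print(n,"counter z",np.nanmedian(z[m]))
    X,Y=w[...,0],w[...,1]
    # blobs by height in region
    reg=(X>.15)&(X<.85)&(Y>-.45)&(Y<.5)&(z>.06)
    k,l,st,ce=cv2.connectedComponentsWithStats(reg.astype(np.uint8))
    for i in range(1,k):
        if st[i,4]<8: continue
        q=w[l==i]; t=q[q[:,2]>np.percentile(q[:,2],95)-.008]
        print(i,np.round(ce[i]),st[i,4],"top",np.round(t.mean(0),3),"ext",np.round(np.ptp(t,axis=0),3),np.round(np.median(f["pixels"][l==i],axis=0)))
E
```

```text
top counter z -0.0009309117076285132
1 [396.  88.] 584 top [ 0.799 -0.447  0.174] ext [0.045 0.008 0.014] [146. 146. 118.]
2 [ 78. 128.] 1061 top [0.693 0.482 0.079] ext [0.204 0.051 0.012] [198. 194. 185.]
6 [142. 131.] 9 top [0.697 0.294 0.062] ext [0.013 0.014 0.004] [214. 195. 123.]
9 [251. 144.] 230 top [ 0.648 -0.029  0.103] ext [0.033 0.031 0.009] [213. 192. 146.]
10 [283. 151.] 240 top [ 0.624 -0.121  0.103] ext [0.036 0.031 0.01 ] [213. 192. 147.]
11 [123. 166.] 474 top [0.586 0.335 0.091] ext [0.073 0.073 0.01 ] [219. 224. 231.]
12 [344. 163.] 311 top [ 0.59  -0.293  0.087] ext [0.05  0.049 0.01 ] [217. 203. 129.]
13 [260. 173.] 176 top [ 0.556 -0.055  0.111] ext [0.037 0.036 0.01 ] [133.  86.  59.]
14 [293. 183.] 227 top [ 0.533 -0.146  0.103] ext [0.034 0.031 0.01 ] [215. 194. 149.]
15 [237. 199.] 228 top [0.488 0.012 0.103] ext [0.033 0.033 0.01 ] [216. 195. 151.]
16 [169. 208.] 228 top [0.466 0.201 0.097] ext [0.034 0.034 0.009] [199. 168. 145.]
17 [270. 207.] 223 top [ 0.465 -0.081  0.103] ext [0.033 0.033 0.014] [216. 195. 151.]
18 [354. 206.] 220 top [ 0.465 -0.313  
[... 1082 characters left out ...]
. 198. 142.]
11 [248. 208.] 187 top [ 0.559 -0.055  0.112] ext [0.038 0.035 0.011] [151.  98.  65.]
12 [445. 233.] 1129 top [0.701 0.483 0.08 ] ext [0.214 0.051 0.013] [218. 214. 200.]
13 [166. 234.] 326 top [ 0.592 -0.294  0.088] ext [0.051 0.049 0.011] [240. 224. 114.]
14 [229. 235.] 292 top [ 0.626 -0.121  0.104] ext [0.037 0.035 0.011] [224. 200. 144.]
15 [262. 237.] 286 top [ 0.649 -0.03   0.104] ext [0.038 0.035 0.011] [228. 206. 145.]
16 [377. 238.] 22 top [0.695 0.291 0.062] ext [0.018 0.015 0.005] [240. 227. 117.]
19 [267. 263.] 9 top [ 0.721 -0.029  0.062] ext [0.004 0.017 0.003] [228. 206. 175.]
24 [108. 308.] 612 top [ 0.802 -0.447  0.175] ext [0.05  0.006 0.016] [165. 164. 138.]
```

```bash
python3 - <<'E'
from h import *
from scipy.optimize import least_squares
P=np.array([[.6485,-.0295],[.625,-.121],[.5335,-.1465],[.466,-.081],[.4895,.0115]])
def r(p):
    a=p[2]+np.arange(1,6)*-np.pi/3
    return ((P-(p[:2]+p[3]*np.stack([np.cos(a),np.sin(a)],1)))).ravel()
s=least_squares(r,[.557,-.055,1.3,.095]);c=s.x;print(c,np.degrees(c[2]),np.round(r(c)*1000,1))
print("socket",c[:2]+.095*np.array([np.cos(c[2]),np.sin(c[2])]))
for n in("top","scene"):
    f=dict(np.load(n+"0.npz")); w=cloud(f);z=w[...,2]
    # jar side points
    d=np.hypot(w[...,0]-.422,w[...,1]-.2885)
    for lo,hi in((.012,.078),(.079,.089)):
        m=(d<.034)&(z>lo)&(z<hi); q=w[m]-[.422,.2885,0]
        if lo<.05:
            # fit square: min over yaw of distance to nearest of 4 sides
            def cost(p):
                ca,sa=np.cos(p[0]),np.sin(p[0]);x=q[:,0]-p[1];y=q[:,1]-p[2]
                u=ca*x+sa*y;v=-sa*x+ca*y
                return np.maximum(abs(u),abs(v))-.02
            B=[least_squares(cost,[a,0,0],loss="soft_l1",f_scale=.002) for a in np.radians(np.arange(-40,50,10))]
            b=min(B,key=lambda b:b.cost);print(n,m.sum(),np.degrees(b.x[0])%90,b.x[1:]*1000,b.cost*1e6)
            print(sorted([(round(b.cost*1e6,1),round(np.degrees(b.x[0])%90,1)) for b in B])[:5])
    # card
    m=(z>.035)&(z<.066)&(np.hypot(w[...,0]-.715,w[...,1]+.02)<.05); q=w[m]
    print(n,"card",m.sum(),np.round(q.mean(0),4),np.round(np.ptp(q,axis=0),3)); 
    print(np.degrees(np.arctan2(*(q[:,:2].mean(0)-c[:2])[::-1])), cv2.minAreaRect((q[:,:2]*1000).astype(np.float32)))
    # disc rim and socket walls
    m=(z>.046)&(z<.058)&(np.hypot(w[...,0]-c[0]-.095*np.cos(c[2]),w[...,1]-c[1]-.095*np.sin(c[2]))<.045);q=w[m]
    print("socket",m.sum(),q.mean(0),cv2.minAreaRect((q[:,:2]*1000).astype(np.float32)))
    m=(z>.024)&(z<.036)&(np.hypot(w[...,0]-c[0],w[...,1]-c[1])<.15);print("disc",cv2.minEnclosingCircle((w[m][:,:2]*1000).astype(np.float32)))
E
```

```text
[ 0.55719367 -0.05494183  1.32048654  0.09474346] 75.65830546268282 [ 0.1 -0.1  0.   0.2 -0.2  0.2  0.  -0.5  0.1  0.2]
socket [0.58072556 0.03709756]
top 123 55.091283939163105 [0.02610609 0.9337164 ] 20.487050733754337
[(np.float64(20.5), np.float64(55.1)), (np.float64(20.5), np.float64(55.1)), (np.float64(20.5), np.float64(55.1)), (np.float64(20.5), np.float64(55.1)), (np.float64(20.5), np.float64(55.1))]
top card 84 [ 0.718  -0.0429  0.05  ] [0.052 0.045 0.028]
4.292834937823168 ((698.9609985351562, -43.748695373535156), (50.704952239990234, 45.51529312133789), 3.5547385215759277)
socket 151 [0.58014172 0.03779836 0.05034144] ((580.4348754882812, 37.12594223022461), (55.84709548950195, 56.38566589355469), 75.71546936035156)
disc ((556.9744873046875, -54.475799560546875), 134.41024780273438)
scene 187 54.597289606418165 [-1.57501368  0.58365552] 243.71293007847783
[(np.float64(243.7), np.float64(54.6)), (np.float64(243.7), np.float64(54.6)), (np.float64(243.7), np.float64(54.6)), (np.float64(243.7), np.float64(54.6)), (np.float64(243.7), np.float64(54.6))]
scene card 164 [ 0.6899 -0.0334  0.0501] [0.061 0.071 0.03 ]
9.216659882449289 ((697.0262451171875, -34.20353698730469), (46.139278411865234, 79.84690856933594), 64.33090209960938)
socket 155 [0.57956747 0.03682021 0.05096245] ((580.5928955078125, 36.58853530883789), (55.80906295776367, 60.39996337890625), 76.67647552490234)
disc ((557.4335327148438, -54.66440200805664), 135.55795288085938)
```

```bash
python3 - <<'E'
from h import *
c=np.array([.5572,-.0549]);Q=[]
for n in("top","scene"):
    f=dict(np.load(n+"0.npz")); w=cloud(f);z=w[...,2]
    rr=np.hypot(w[...,0]-c[0],w[...,1]-c[1]);th=np.degrees(np.arctan2(w[...,1]-c[1],w[...,0]-c[0]))
    for lo,hi in((.034,.07),(.018,.07),(.05,.07)):
        m=(z>lo)&(z<hi)&(rr>.14)&(rr<.19)&(abs(th-3)<20);q=w[m]
        print(n,lo,m.sum(),q.mean(0),"ang",th[m].mean(),th[m].min(),th[m].max(),rr[m].mean(),cv2.minAreaRect((q[:,:2]*1000).astype(np.float32)))
    a=f["pixels"]; 
    uv=proj(f,[.717,-.045,.03])[0].astype(int); s=22
    cv2.imwrite(f"pics/card_{n}.png",cv2.resize(a[uv[1]-s:uv[1]+s,uv[0]-s:uv[0]+s,::-1],(560,560),interpolation=cv2.INTER_CUBIC)); print(uv)
E
```

```text
top 0.034 84 [ 0.71987035 -0.04266668  0.04923714] ang 4.298642621506007 -3.528453911714507 12.51520402362624 0.1637020381734861 ((719.7999877929688, -42.278350830078125), (8.924773216247559, 45.8661994934082), 3.5547385215759277)
top 0.018 165 [ 0.71623981 -0.04341085  0.03810703] ang 4.130205513695068 -4.786706272062219 13.47603579937658 0.16010816126418395 ((715.4738159179688, -43.62212371826172), (17.727062225341797, 49.91503143310547), 3.5547385215759277)
top 0.05 39 [ 0.72138663 -0.04172638  0.05737753] ang 4.589568583438136 -3.455234993774945 12.251893611878918 0.16528681181135815 ((721.5881958007812, -42.484893798828125), (5.3810038566589355, 45.23217010498047), 3.5547385215759277)
[256 126]
scene 0.034 60 [ 0.72094058 -0.04427436  0.05196476] ang 3.7066275770237356 -4.5177191506608505 12.285212452128523 0.1646855170384146 ((721.1493530273438, -43.655250549316406), (8.830568313598633, 47.98177719116211), 3.6981027126312256)
scene 0.018 153 [ 0.72063558 -0.044143    0.03647637] ang 3.75666603052092 -5.4650915113856104 13.417024012481686 0.1644660752507541 ((712.8403930664062, -44.23135757446289), (26.305810928344727, 52.22298049926758), 6.842926502227783)
scene 0.05 34 [ 0.72206923 -0.04243447  0.0592815 ] ang 4.320908252816203 -3.666227455034052 12.094413417176156 0.1658697575333762 ((722.4374389648438, -42.98216247558594), (5.843104362487793, 45.93400955200195), 4.485373497009277)
[260 267]
```

View pics/card_scene.png

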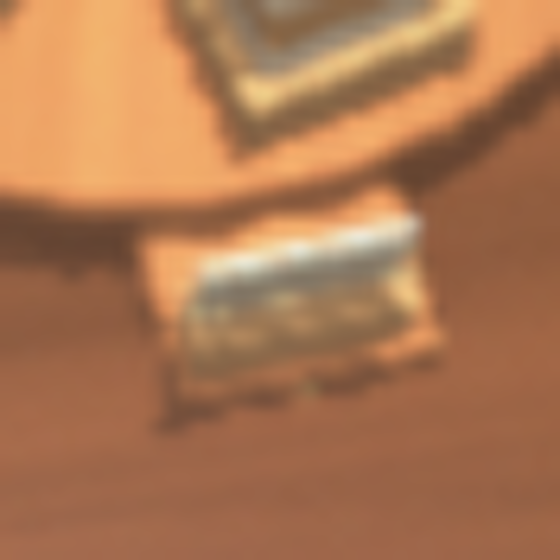

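View pics/card_top.png

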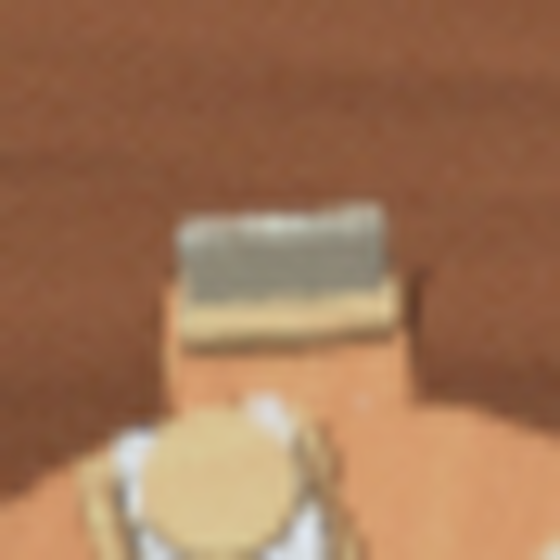

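```bash
cat >> h.py <<'E'
from scipy.spatial.transform import Rotation as Ro
def Rt(s): return Ro.from_euler("xyz",s["ee_rot"]).as_matrix()
def jaw(s): R=Rt(s); return np.degrees(np.arctan2(R[1,2],R[0,2]))
def need(s,tgt,jawdeg=None,cmd=None):
    R=Rt(s); d=R.T@(np.array(tgt)-s["eef_pos"])*100
    r=None
    if jawdeg is not None:
        r=-((jawdeg-jaw(s)+90)%180-90)
    return np.round(d,2),r
E
python3 - <<'E'
from station import *
from h import *
s=get_state();print(Rt(s).round(3),jaw(s)); print(need(s,[.422,.2887,.2426],55))
E
```

```text
[[-0.     0.958 -0.287]
 [ 0.    -0.287 -0.958]
 [-1.    -0.    -0.   ]] -106.66219010257792
(array([ 0.1 , 32.15, 27.74]), np.float64(18.337809897422062))
```

Call:
{"name": "step_arm", "arguments": {"deltas": [[0,6,5,7,0],[0,10,9,14,0],[0,14,12,18.3,0],[0,18,15.5,18.3,0],[0,21,18.5,18.3,0],[0,24,21.5,18.3,0],[0,27,24,18.3,0],[0,30,26,18.3,0],[0,32.1,27.7,18.3,0],[0,32.1,27.7,18.3,0]]}}

```text
t: 1.43
eef_pos: [0.4181, 0.2936, 0.2441]
ee_rot: [3.099, 1.57, 0.919]
force: [1.2, 0.3, -0.1]
width: 0.0875
```

```bash
python3 - <<'E'
from station import *
from h import *
s=get_state();print(s["t"],s["eef_pos"],s["q"],s["force"],need(s,[.422,.2887,.062],55),Rt(s).round(3))
E
```

```text
1.4333 [0.4180863  0.29362507 0.24412426] [ 9.97194376e-01  8.58362028e-02 -3.43633689e-01  1.01982823e-04
 -1.14014286e+00 -3.60500147e-02] [ 1.23524736  0.28842836 -0.11042329] (array([18.21,  0.6 ,  0.2 ]), np.float64(0.0719532898171451)) [[ 0.001  0.82  -0.573]
 [ 0.001 -0.573 -0.82 ]
 [-1.     0.    -0.001]]
```

Call:
{"name": "step_arm", "arguments": {"deltas": [[3,0,0,0,0],[6,0,0,0,0],[9,0,0,0,0],[11,0,0,0,0],[11,0,0,0,0],[11,0,0,0,0],[11,0,0,0,0],[11,0,0,0,0],[11,0,0,0,0],[11,0,0,0,0]]}}

```text
t: 2.27
eef_pos: [0.4177, 0.296, 0.1347]
ee_rot: [3.126, 1.569, 0.945]
force: [-0.3, 0.0, -0.1]
width: 0.0877
```

```bash
python3 - <<'E'
from station import *
from h import *
s=get_state();print(s["t"],s["eef_pos"],s["q"],s["force"],need(s,[.422,.2887,.062],55))
f=grab_frame("top");cv2.imwrite("pics/g1.png",cv2.resize(f["pixels"][180:300,80:230,::-1],(750,600)))
s=get_state();print(s["t"],s["eef_pos"],s["q"],s["force"],need(s,[.422,.2887,.062],55))
E
```

```text
2.2667 [0.41774844 0.29600886 0.13472086] [ 1.00053442e+00  1.92483758e-01 -4.93196514e-01  1.52848737e-04
 -8.82992384e-01 -3.97173054e-02] [-0.26008678  0.03237039 -0.1192429 ] (array([7.27, 0.77, 0.37]), np.float64(0.05631999063086823))
2.3167 [0.41763377 0.29585357 0.13448499] [ 1.00050119e+00  1.92734647e-01 -4.93479491e-01  5.08187239e-05
 -8.82916170e-01 -3.97115143e-02] [-0.76375418  0.38416471  0.56471682] (array([7.25, 0.77, 0.35]), np.float64(0.05103907538767771))
```

View pics/g1.png

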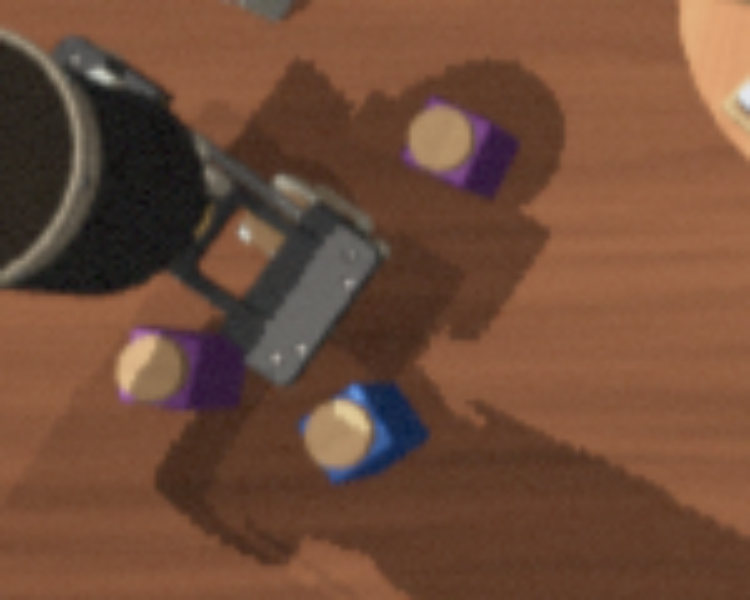

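Call:
{"name": "step_arm", "arguments": {"deltas": [[0,0.4,0.2,0,0],[0,0.77,0.35,0,0],[1,0.77,0.35,0,0],[2,0.77,0.35,0,0],[3,0.77,0.35,0,0],[4,0.77,0.35,0,0],[5,0.77,0.35,0,0],[5,0.77,0.35,0,0],[5,0.77,0.35,0,0],[5,0.77,0.35,0,0]]}}

```text
t: 3.15
eef_pos: [0.4219, 0.2883, 0.0835]
ee_rot: [0.822, 1.571, -1.359]
force: [0.2, 0.2, -0.1]
width: 0.0877
```

```bash
python3 - <<'E'
from station import *
from h import *
s=get_state();print(s["t"],s["eef_pos"],s["q"],s["force"],need(s,[.422,.2887,.062],55))
f=grab_frame("scene");cv2.imwrite("pics/g2.png",cv2.resize(f["pixels"][100:220,290:420,::-1],(650,600)))
E
```

```text
3.15 [0.42189503 0.28831305 0.08354352] [ 9.84382172e-01  2.58882939e-01 -5.51186219e-01  2.53587687e-04
 -7.60897695e-01 -2.36895653e-02] [ 0.19444287  0.19298735 -0.06700911] (array([ 2.15, -0.01, -0.04]), np.float64(0.05415430855236991))
```

View pics/g2.png

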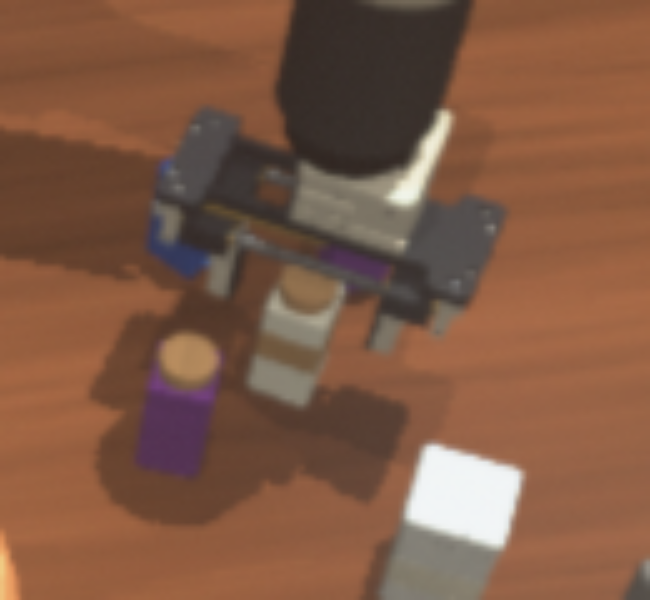

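Call:
{"name": "step_arm", "arguments": {"deltas": [[1,0,0,0,0],[2,0,0,0,0],[2.15,0,0,0,0],[2.15,0,0,0,0],[2.15,0,0,0,1],[2.15,0,0,0,1],[2.15,0,0,0,1],[2.15,0,0,0,1],[2.15,0,0,0,1],[2.15,0,0,0,1]], "squeeze": 25}}

```text
t: 4.03
eef_pos: [0.4218, 0.2882, 0.0622]
ee_rot: [-3.095, 1.57, 1.007]
force: [-0.4, -0.3, 0.4]
width: 0.0533
```

```bash
python3 - <<'E'
from station import *
from h import *
s=get_state();print(s["t"],s["eef_pos"],s["force"],s["moment"],s["width"],need(s,[.422,.2887,.062],55))
E
```

```text
4.0333 [0.42178764 0.28818849 0.06222084] [-0.36596432 -0.33870651  0.37783895] [0.03251469 0.02314818 0.02157059] 0.05328588954712275 (array([ 0.02, -0.01, -0.05]), np.float64(0.03706245912229633))
```

Fingers still closing; continue closing, then lift slightly.

Call:
{"name": "step_arm", "arguments": {"deltas": [[0,0,0,0,1],[0,0,0,0,1],[0,0,0,0,1],[0,0,0,0,1],[0,0,0,0,1],[0,0,0,0,1],[-0.5,0,0,0,1],[-1,0,0,0,1],[-1,0,0,0,1],[-1,0,0,0,1]]}}

```text
t: 4.87
eef_pos: [0.4219, 0.2883, 0.0725]
ee_rot: [-3.071, 1.57, 1.031]
force: [-0.2, -0.2, -2.7]
width: 0.0405
```

```bash
python3 - <<'E'
from station import *
from h import *
s=get_state();print(s["t"],s["eef_pos"],s["force"],s["moment"],s["width"],jaw(s))
E
```

```text
4.8667 [0.42185809 0.28834568 0.07245987] [-0.23460152 -0.2047394  -2.72590133] [0.02200951 0.03043594 0.01637671] 0.04046122568726719 -124.96453580144343
```

Call:
{"name": "step_arm", "arguments": {"deltas": [[-2,0,0,0,1],[-5,0,0,0,1],[-8,0,0,0,1],[-11,0,0,0,1],[-12.5,0,0,0,1],[-12.5,0,0,0,1],[-12.5,0,0,0,1],[-12.5,0,0,0,1],[-12.5,0,0,0,1],[-12.5,0,0,0,1]]}}

```text
t: 5.7
eef_pos: [0.4213, 0.2875, 0.1957]
ee_rot: [-0.058, 1.568, -2.239]
force: [-0.1, -0.4, -1.7]
width: 0.0398
```

```bash
python3 - <<'E'
from station import *
from h import *
s=get_state();print(s["t"],s["eef_pos"],s["force"],s["width"],jaw(s),need(s,[.5807,.0371,.197],75.66))
E
```

```text
5.7 [0.42126934 0.2875412  0.19565588] [-0.09161225 -0.40750943 -1.69428684] 0.03978715072172028 -124.97154764944962 (array([-0.11, 27.42, 11.38]), np.float64(-20.6315476494496))
```

Call:
{"name": "step_arm", "arguments": {"deltas": [[0,1.5,0.6,-3,1],[0,4,1.7,-6,1],[0,7,2.9,-10,1],[0,10,4.2,-14,1],[0,13,5.4,-18,1],[0,16,6.6,-20.6,1],[0,19,7.9,-20.6,1],[0,22,9.1,-20.6,1],[0,25,10.4,-20.6,1],[0,27.4,11.4,-20.6,1]]}}

```text
t: 6.53
eef_pos: [0.5815, 0.0356, 0.1959]
ee_rot: [-0.864, 1.569, -2.686]
force: [0.0, 0.1, -1.8]
width: 0.04
```

Call:
{"name": "step_arm", "arguments": {"deltas": [[0,0,0,0,1],[0,0,0,0,1],[0,0,0,0,1],[0,0,0,0,1],[0,0,0,0,1],[0,0,0,0,1],[0,0,0,0,1],[0,0,0,0,1],[0,0,0,0,1],[0,0,0,0,1]]}}

```text
t: 7.37
eef_pos: [0.5809, 0.0379, 0.1972]
ee_rot: [2.323, 1.571, 0.502]
force: [0.2, 0.2, -2.5]
width: 0.0396
```

```bash
python3 - <<'E'
from station import *
from h import *
s=get_state();print(s["t"],s["eef_pos"],s["q"],s["force"],s["width"],jaw(s),need(s,[.5807,.0371,.197],75.66))
for n in("scene","top"):
    f=grab_frame(n);np.savez(n+"1.npz",**f)
    u,v=proj(f,[.5807,.0371,.13])[0].astype(int);cv2.imwrite(f"pics/h_{n}.png",cv2.resize(f["pixels"][v-60:v+60,u-70:u+70,::-1],(700,600)));print(u,v)
E
```

```text
7.3667 [0.58094739 0.03788375 0.19716379] [ 4.00826887e-01  2.41874359e-01 -2.64077723e-01 -2.24539312e-05
 -1.06464984e+00  9.19552071e-01] [ 0.23623986  0.22303732 -2.52610107] 0.03962447325697132 -104.34848138522933 (array([ 0.02, -0.  ,  0.08]), np.float64(-0.008481385229345051))
281 203
226 162
```

View pics/h_scene.png

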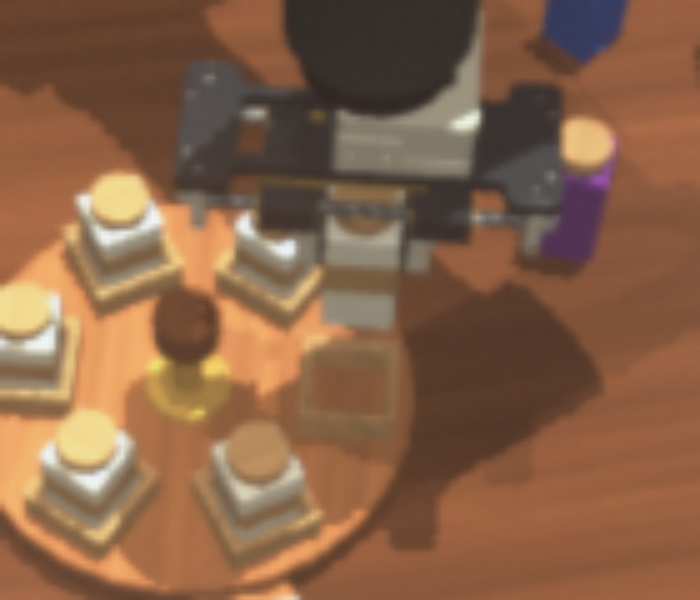

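View pics/h_top.png

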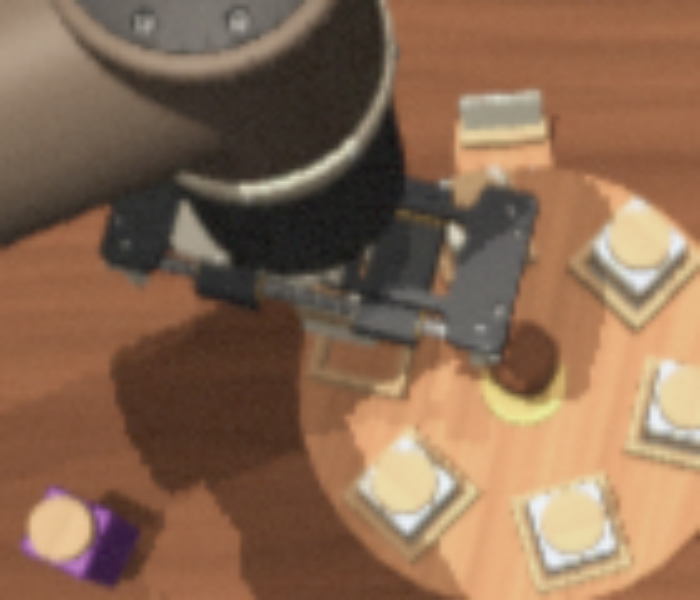

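```bash
python3 - <<'E'
from h import *
f=dict(np.load("scene1.npz"));w=cloud(f);t=np.radians(-104.35);jz=np.array([np.cos(t),np.sin(t)]);ty=np.array([.9688,-.2476])
d=w[...,:2]-[.58095,.03788];a=d@ty;b=d@jz;z=w[...,2]
m=(abs(b)<.017)&(z>.137)&(z<.175)&(a>0.005)&(a<.035)
print(m.sum(),np.median(a[m]),a[m].std(),np.percentile(z[m],[1,99]))
m2=m
for lo,hi in((.137,.15),(.15,.162),(.162,.175)):
    k=m&(z>lo)&(z<hi);print(np.median(a[k]),k.sum())
A=np.c_[b[m],np.ones(m.sum())];print("yaw err deg",np.degrees(np.arctan(np.linalg.lstsq(A,a[m],rcond=None)[0][0])))
# extents in b
m=(z>.14)&(z<.165)&(a>0.01)&(a<.03)&(abs(b)<.035);print("b range",np.percentile(b[m],[1,5,50,95,99]))
# bottom edge
m=(abs(b)<.015)&(a>.01)&(a<.03)&(z>.1);print("zmin",np.percentile(z[m],[0,1,5]))
# turntable still?
for lo,name in((.094,''),):
  reg=(z>.085)&(z<.112)&(np.hypot(w[...,0]-.5572,w[...,1]+.0549)<.13)
  k,l,st,ce=cv2.connectedComponentsWithStats(reg.astype(np.uint8))
  for i in range(1,k):
    if st[i,4]>60:
        q=w[l==i];q=q[q[:,2]>.097];print(q.mean(0).round(4),len(q))
E
```

```text
92 0.01850909836829323 0.0013685907557875463 [0.13838795 0.17322079]
0.018387961166756516 27
0.01858126678990894 35
0.01850909836829323 30
yaw err deg -0.819636440138054
b range [-0.01903937 -0.01833374  0.00020628  0.01722837  0.01943718]
zmin [0.13378984 0.13992575 0.14988027]
[ 0.4674 -0.0814  0.1037] 101
[0.502  0.003  0.1009] 15
[ 0.5351 -0.1472  0.1033] 114
[ 0.5674 -0.0557  0.1065] 70
[ 0.6263 -0.1215  0.1033] 125
[ 0.6492 -0.0298  0.1034] 126
```

Call:
{"name": "step_arm", "arguments": {"deltas": [[0,0.05,0.08,0,1],[1,0.05,0.08,0,1],[2.5,0.05,0.08,0,1],[4,0.05,0.08,0,1],[5.5,0.05,0.08,0,1],[6.8,0.05,0.08,0,1],[7.7,0.05,0.08,0,1],[7.7,0.05,0.08,0,1],[7.7,0.05,0.08,0,1],[7.7,0.05,0.08,0,1]]}}

```text
t: 8.3
eef_pos: [0.5818, 0.0369, 0.1206]
ee_rot: [1.877, 1.57, 0.056]
force: [-0.3, 0.0, -3.2]
width: 0.0403
```

```bash
python3 - <<'E'
from station import *
from h import *
s=get_state();print(s["t"],s["eef_pos"],s["force"],s["width"],jaw(s),need(s,[.5814,.0369,.092],75.66))
for n in("scene",):
    f=grab_frame(n);np.savez(n+"2.npz",**f)
    u,v=proj(f,[.5807,.0371,.06])[0].astype(int);cv2.imwrite(f"pics/i_{n}.png",cv2.resize(f["pixels"][v-40:v+40,u-50:u+50,::-1],(750,600),interpolation=cv2.INTER_CUBIC));print(u,v)
w=cloud(f);z=w[...,2]
reg=(z>.085)&(z<.112)&(np.hypot(w[...,0]-.5572,w[...,1]+.0549)<.13)
k,l,st,ce=cv2.connectedComponentsWithStats(reg.astype(np.uint8))
for i in range(1,k):
    if st[i,4]>60:
        q=w[l==i];q=q[q[:,2]>.097];print(q.mean(0).round(4),len(q))
E
```

```text
8.3 [0.58177988 0.03687872 0.12062837] [-0.31087557  0.00631663 -3.23724311] 0.040301356394862736 -104.35161361821922 (array([ 2.86, -0.04,  0.01]), np.float64(-0.011613618219200816))
280 216
[ 0.4676 -0.0815  0.1033] 105
[ 0.5348 -0.1473  0.1034] 114
[ 0.5642 -0.057   0.1074] 82
[0.6002 0.0327 0.1046] 35
[ 0.6261 -0.1215  0.1038] 123
[ 0.6493 -0.0298  0.1035] 127
```

View pics/i_scene.png

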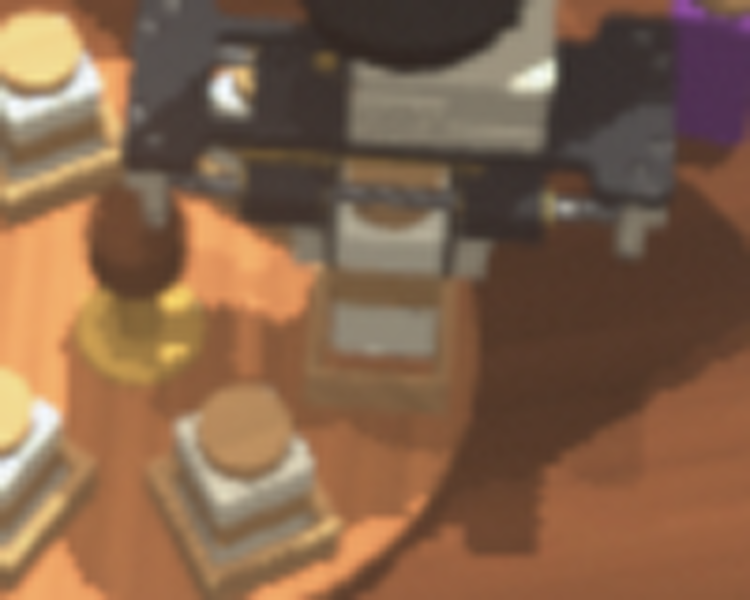

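Call:
{"name": "step_arm", "arguments": {"deltas": [[0.2,0,0,0,1],[0.4,0,0,0,1],[0.6,0,0,0,1],[0.8,0,0,0,1],[1.0,0,0,0,1],[1.2,0,0,0,1],[1.4,0,0,0,1],[1.6,0,0,0,1],[1.6,0,0,0,1],[1.6,0,0,0,1]]}}

```text
t: 9.18
eef_pos: [0.5812, 0.0367, 0.1039]
ee_rot: [-0.89, 1.57, -2.712]
force: [0.2, -0.6, -3.0]
width: 0.04
```

```bash
python3 - <<'E'
from station import *
from h import *
s=get_state();print(s["t"],s["eef_pos"],s["force"],s["moment"],s["width"],jaw(s),need(s,[.5814,.0369,.092],75.66))
E
```

```text
9.1833 [0.58117876 0.03674664 0.10385754] [ 0.15757977 -0.56324747 -2.96571859] [-0.00746318 -0.04582748  0.08311803] 0.040000393601956605 -104.3622432215925 (array([ 1.19,  0.02, -0.02]), np.float64(-0.022243221592475493))
```

Call:
{"name": "step_arm", "arguments": {"deltas": [[0.2,0,0,0,1],[0.4,0,0,0,1],[0.6,0,0,0,1],[0.75,0,0,0,1],[0.85,0,0,0,1],[0.95,0,0,0,1],[1.0,0,0,0,1],[1.05,0,0,0,1],[1.1,0,0,0,1],[1.1,0,0,0,1]]}}

```text
t: 10.02
eef_pos: [0.5812, 0.0368, 0.093]
ee_rot: [-2.995, 1.571, 1.466]
force: [-0.5, 0.3, -2.7]
width: 0.0398
```

```bash
python3 - <<'E'
from station import *
from h import *
s=get_state();print(s["t"],s["eef_pos"],s["force"],s["moment"],s["width"],jaw(s),need(s,[.5814,.0369,.092],75.66))
E
```

```text
10.0167 [0.58124787 0.03678782 0.09303641] [-0.45055205  0.26292678 -2.67877027] [ 0.00855226  0.03493633 -0.00560178] 0.03976979439580181 -104.36325333578839 (array([ 0.1 ,  0.01, -0.01]), np.float64(-0.02325333578835398))
```

Call:
{"name": "step_arm", "arguments": {"deltas": [[0.03,0,0,0,1],[0.06,0,0,0,1],[0.1,0,0,0,1],[0.13,0,0,0,1],[0.16,0,0,0,1],[0.19,0,0,0,1],[0.22,0,0,0,1],[0.22,0,0,0,1],[0.22,0,0,0,1],[0.22,0,0,0,1]]}}

```text
t: 10.85
eef_pos: [0.5822, 0.0367, 0.0921]
ee_rot: [1.805, 1.569, -0.016]
force: [-0.2, -1.2, 6.4]
width: 0.0399
```

```bash
python3 - <<'E'
from station import *
from h import *
s=get_state();print(s["t"],s["eef_pos"],s["force"],s["moment"],s["width"],jaw(s),need(s,[.5814,.0369,.092],75.66))
E
```

```text
10.85 [0.58218057 0.03671453 0.09210039] [-0.24235264 -1.17891335  6.42128715] [-6.33396349e-01  3.93357478e-01  4.81624975e-04] 0.03987174459853646 -104.33355709426858 (array([ 0.01, -0.08,  0.  ]), np.float64(0.006442905731432802))
```

Call:
{"name": "step_arm", "arguments": {"deltas": [[-0.05,0,0,0,1],[-0.05,0,0,0,0.35],[-0.05,0,0,0,0.3],[-0.05,0,0,0,0.3],[-0.05,0,0,0,0.3],[-0.05,0,0,0,0.3],[-0.05,0,0,0,0.3],[-0.05,0,0,0,0.3],[-0.05,0,0,0,0.3],[-0.05,0,0,0,0.3]]}}

```text
t: 11.68
eef_pos: [0.5813, 0.0368, 0.0913]
ee_rot: [-1.137, 1.571, -2.958]
force: [-0.0, -0.3, -0.2]
width: 0.0609
```

Call:
{"name": "step_arm", "arguments": {"deltas": [[-1,0,0,0,0.3],[-2,0,0,0,0.3],[-3.5,0,0,0,0.3],[-5,0,0,0,0.3],[-7,0,0,0,0.3],[-9,0,0,0,0.3],[-9.5,0,0,0,0.3],[-9.5,0,0,0,0.3],[-9.5,0,0,0,0.3],[-9.5,0,0,0,0.3]]}}

```text
t: 12.52
eef_pos: [0.5807, 0.0367, 0.1858]
ee_rot: [-1.254, 1.57, -3.076]
force: [0.4, -0.4, -0.5]
width: 0.0616
```

```bash
cat >> h.py <<'E'
def lids(f,lo=.095,hi=.14,c=(.5572,-.0549)):
    w=cloud(f);z=w[...,2]
    reg=(z>lo)&(z<hi)&(np.hypot(w[...,0]-c[0],w[...,1]-c[1])<.135)
    k,l,st,ce=cv2.connectedComponentsWithStats(reg.astype(np.uint8))
    for i in range(1,k):
        if st[i,4]>40:
            q=w[l==i];h=np.percentile(q[:,2],90);q=q[q[:,2]>h-.006];m=q.mean(0)
            print(m.round(4),len(q),"r",round(np.hypot(*(m[:2]-c)),4),"ang",round(np.degrees(np.arctan2(m[1]-c[1],m[0]-c[0])),2))
E
python3 - <<'E'
from station import *
from h import *
s=get_state();print(s["t"],s["eef_pos"],s["force"],s["width"],jaw(s),need(s,[.5572,-.0549,.1875],75.66))
for n in("scene","top"):
    f=grab_frame(n);np.savez(n+"3.npz",**f);lids(f)
    u,v=proj(f,[.56,-.03,.06])[0].astype(int);cv2.imwrite(f"pics/j_{n}.png",cv2.resize(f["pixels"][v-60:v+60,u-75:u+75,::-1],(750,600),interpolation=cv2.INTER_CUBIC));print(u,v)
E
```

```text
12.5167 [0.58069355 0.03669634 0.18577064] [ 0.40992401 -0.42961262 -0.48306017] 0.06157931385194062 -104.37303530742369 (array([-0.17, -0.  ,  9.46]), np.float64(-0.03303530742368821))
[ 0.4663 -0.0805  0.1046] 82 r 0.0945 ang -164.25
[ 0.5341 -0.1476  0.1037] 104 r 0.0955 ang -104.02
[0.5823 0.0368 0.1277] 111 r 0.0951 ang 74.69
[ 0.5586 -0.0552  0.1129] 98 r 0.0015 ang -11.26
[ 0.6259 -0.121   0.1043] 106 r 0.0953 ang -43.87
[ 0.6491 -0.0309  0.1042] 108 r 0.095 ang 14.66
257 214
[ 0.6572 -0.0295  0.1037] 41 r 0.1031 ang 14.27
[ 0.6241 -0.1208  0.1029] 120 r 0.0939 ang -44.59
[0.5699 0.0404 0.1262] 33 r 0.0961 ang 82.4
[ 0.5557 -0.0573  0.1119] 106 r 0.0028 ang -122.3
[ 0.5331 -0.1465  0.1027] 126 r 0.0947 ang -104.71
[0.4892 0.0116 0.103 ] 122 r 0.0951 ang 135.66
[ 0.4653 -0.08    0.1029] 131 r 0.0952 ang -164.74
251 175
```

View pics/j_scene.png

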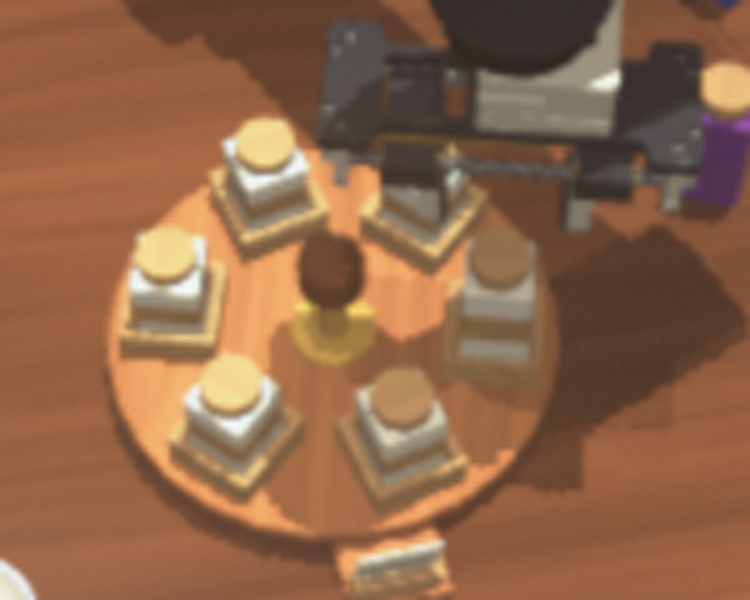

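Call:
{"name": "step_arm", "arguments": {"deltas": [[0,0,1.5,0,0.3],[0,0,3.5,0,0.3],[0,0,5.5,0,0.3],[0,0,7.5,0,0.3],[0,0,9,0,0.3],[0,0,9.45,0,0.3],[0,0,9.45,0,0.3],[0,0,9.45,0,0.3],[0,0,9.45,0,0.3],[0,0,9.45,0,0.3]]}}

```text
t: 13.45
eef_pos: [0.5581, -0.0541, 0.1863]
ee_rot: [-0.483, 1.571, -2.304]
force: [0.5, -0.2, 0.6]
width: 0.0613
```

```bash
python3 - <<'E'
from station import *
from h import *
s=get_state();print(s["t"],s["eef_pos"],s["q"],s["force"],s["width"],jaw(s),need(s,[.5572,-.0549,.098],75.66))
for n in("scene",):
    f=grab_frame(n)
    u,v=proj(f,[.56,-.04,.09])[0].astype(int);cv2.imwrite(f"pics/k_{n}.png",cv2.resize(f["pixels"][v-60:v+60,u-75:u+75,::-1],(750,600),interpolation=cv2.INTER_CUBIC));print(u,v)
E
```

```text
13.45 [ 0.55808135 -0.05412382  0.18628745] [ 2.52449375e-01  2.17129447e-01 -3.24366340e-01  1.24823982e-05
 -1.02931668e+00  1.06848099e+00] [ 0.49814307 -0.15992649  0.57945224] 0.06126914693993196 -104.31589638465098 (array([ 8.83, -0.07,  0.1 ]), np.float64(0.024103615349019947))
253 209
```

View pics/k_scene.png

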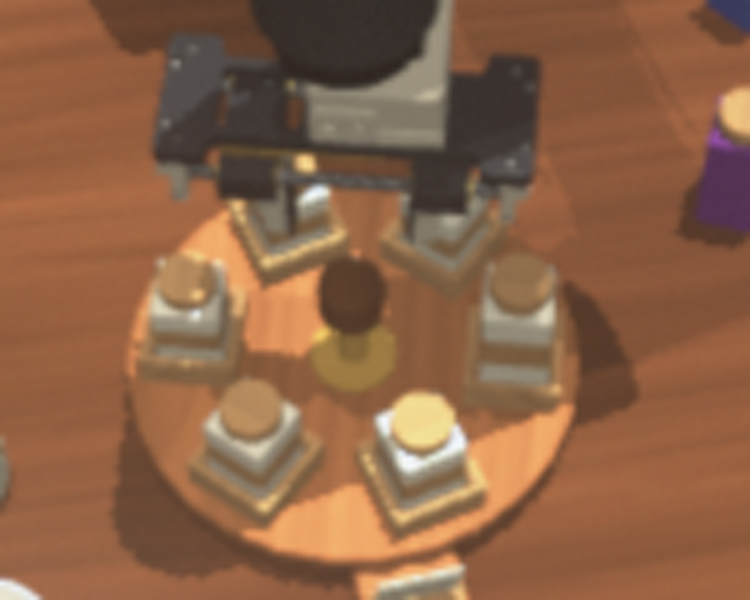

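Call:
{"name": "step_arm", "arguments": {"deltas": [[0,-0.07,0.1,6,0.3],[0,-0.07,0.1,12,0.3],[0,-0.07,0.1,18,0.3],[0,-0.07,0.1,24,0.3],[0,-0.07,0.1,30,0.3],[1,-0.07,0.1,30,0.3],[2,-0.07,0.1,30,0.3],[3,-0.07,0.1,30,0.3],[3,-0.07,0.1,30,0.3],[3,-0.07,0.1,30,0.3]]}}

```text
t: 14.33
eef_pos: [0.5562, -0.0556, 0.1551]
ee_rot: [-0.562, 1.568, -2.905]
force: [-0.0, 0.5, 0.1]
width: 0.0612
```

```bash
python3 - <<'E'
from station import *
from h import *
s=get_state();print(s["t"],s["eef_pos"],s["force"],s["width"],jaw(s),need(s,[.5572,-.0549,.098],45.66))
for n in("scene",):
    f=grab_frame(n)
    u,v=proj(f,[.56,-.04,.09])[0].astype(int);cv2.imwrite(f"pics/l_{n}.png",cv2.resize(f["pixels"][v-60:v+60,u-75:u+75,::-1],(750,600),interpolation=cv2.INTER_CUBIC));print(u,v)
E
```

```text
14.3333 [ 0.55623721 -0.05561767  0.15508447] [-0.0318008   0.45745741  0.06445427] 0.06120029671037534 -134.2674643544294 (array([ 5.71,  0.03, -0.13]), np.float64(0.07253564557061054))
253 209
```

View pics/l_scene.png

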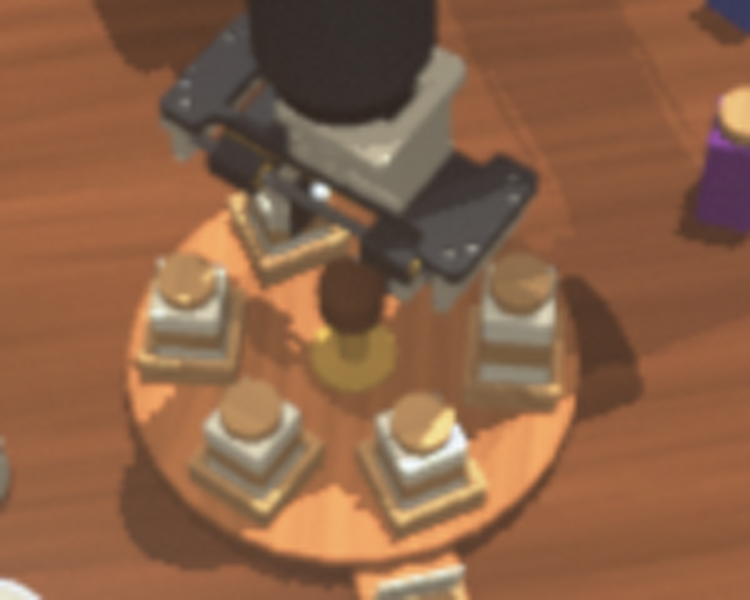

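Call:
{"name": "step_arm", "arguments": {"deltas": [[1,0,-0.05,0,0.3],[2,0,-0.05,0,0.3],[3,0,-0.05,0,0.3],[4,0,-0.05,0,0.3],[4.5,0,-0.05,0,0.3],[5,0,-0.05,0,0.3],[5.4,0,-0.05,0,0.3],[5.7,0,-0.05,0,0.3],[5.7,0,-0.05,0,0.3],[5.7,0,-0.05,0,0.3]]}}

```text
t: 15.22
eef_pos: [0.5573, -0.0552, 0.0994]
ee_rot: [2.041, 1.571, -0.304]
force: [-0.6, -0.2, -0.0]
width: 0.0613
```

```bash
python3 - <<'E'
from station import *
from h import *
for i in range(2):
  s=get_state();print(s["t"],s["eef_pos"],s["force"],s["moment"],s["width"],jaw(s),need(s,[.5572,-.0549,.098],45.66))
  f=grab_frame("scene")
u,v=proj(f,[.56,-.04,.09])[0].astype(int);cv2.imwrite(f"pics/m.png",cv2.resize(f["pixels"][v-60:v+60,u-75:u+75,::-1],(750,600),interpolation=cv2.INTER_CUBIC));print(u,v)
lids(f)
E
```

```text
15.2167 [ 0.55732852 -0.05517537  0.09943847] [-0.5941085  -0.17432093 -0.01036057] [ 0.02141431 -0.04416677  0.04133638] 0.06134272095487376 -134.35833255750782 (array([ 0.14, -0.03, -0.01]), np.float64(-0.018332557507847014))
15.2667 [ 0.55747405 -0.05516836  0.09966285] [-0.02165289 -0.73575477 -0.18511903] [ 0.05874256 -0.03948928  0.03819529] 0.06149848373487385 -134.3564662377697 (array([ 0.17, -0.04,  0.  ]), np.float64(-0.01646623776969136))
253 209
[0.4924 0.0194 0.1047] 37 r 0.0985 ang 131.08
[ 0.5332 -0.1471  0.1042] 98 r 0.0952 ang -104.59
[0.5867 0.0415 0.1272] 66 r 0.1008 ang 72.96
[ 0.565  -0.0645  0.1114] 37 r 0.0123 ang -50.99
[ 0.6246 -0.1221  0.1046] 101 r 0.0952 ang -44.93
[ 0.6486 -0.0296  0.1042] 104 r 0.0948 ang 15.48
```

View pics/m.png

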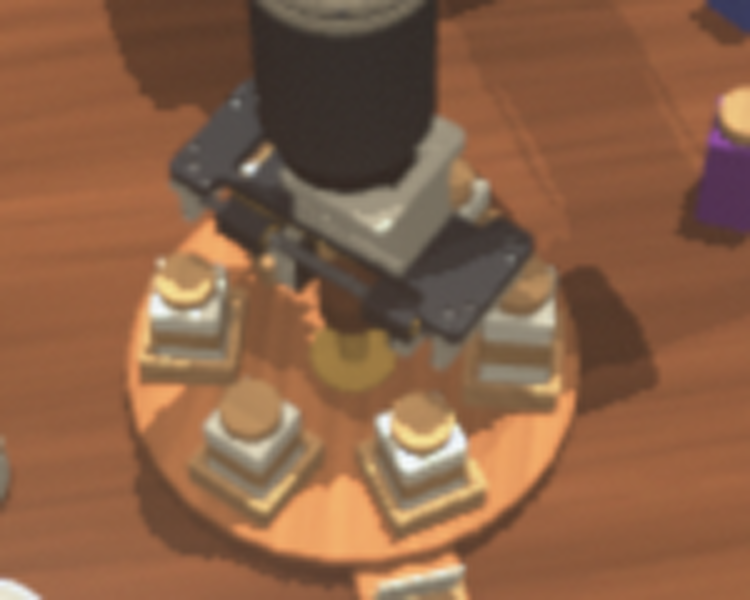

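Call:
{"name": "step_arm", "arguments": {"deltas": [[0.15,0,0,0,1],[0.15,0,0,0,1],[0.15,0,0,0,1],[0.15,0,0,0,1],[0.15,0,0,0,1],[0.15,0,0,0,1],[0.15,0,0,0,1],[0.15,0,0,0,1],[0.15,0,0,0,1],[0.15,0,0,0,1]], "squeeze": 30}}

```text
t: 16.15
eef_pos: [0.5565, -0.0558, 0.0979]
ee_rot: [-0.249, 1.569, -2.594]
force: [-2.2, -4.5, 3.2]
width: 0.04
```

```bash
python3 - <<'E'
from station import *
from h import *
s=get_state();print(s["t"],s["eef_pos"],s["force"],s["moment"],s["width"],jaw(s),need(s,[.5572,-.0549,.098],45.66))
E
```

```text
16.15 [ 0.55653812 -0.05584071  0.09788935] [-2.20267951 -4.48004033  3.22217594] [-1.70303642  1.02651885 -0.01958777] 0.03997248482446977 -134.36764909968582 (array([-0.01, -0.02, -0.11]), np.float64(-0.027649099685845613))
```

Call:
{"name": "step_arm", "arguments": {"deltas": [[0,0,0,1.5,1],[0,0,0,4,1],[0,0,0,8,1],[0,0,0,12,1],[0,0,0,16.5,1],[0,0,0,21,1],[0,0,0,25,1],[0,0,0,28,1],[0,0,0,30,1],[0,0,0,30,1]]}}

```text
t: 16.98
eef_pos: [0.5564, -0.0559, 0.0979]
ee_rot: [0.203, 1.569, -2.668]
force: [-3.0, -4.6, 4.2]
width: 0.0397
```

```bash
python3 - <<'E'
from station import *
from h import *
s=get_state();print(s["t"],s["eef_pos"],s["force"],s["moment"],s["width"],jaw(s),need(s,[.5572,-.0549,.098],45.66))
f=grab_frame("scene")
u,v=proj(f,[.56,-.04,.09])[0].astype(int);cv2.imwrite(f"pics/n.png",cv2.resize(f["pixels"][v-60:v+60,u-75:u+75,::-1],(750,600),interpolation=cv2.INTER_CUBIC));print(u,v)
lids(f)
E
```

```text
16.9833 [ 0.55644018 -0.05587811  0.09790125] [-3.00231433 -4.61202571  4.23466453] [-1.71285747  1.21790819  0.19591922] 0.03966369348742316 -164.522260899364 (array([-0.01, -0.07, -0.1 ]), np.float64(-30.182260899363996))
253 209
[ 0.4912 -0.1229  0.1045] 97 r 0.0947 ang -134.16
[0.5331 0.0363 0.1049] 82 r 0.0944 ang 104.8
[ 0.5827 -0.1473  0.1042] 98 r 0.0958 ang -74.55
[0.6273 0.0137 0.128 ] 98 r 0.098 ang 44.36
[ 0.6497 -0.079   0.1043] 107 r 0.0956 ang -14.61
```

View pics/n.png

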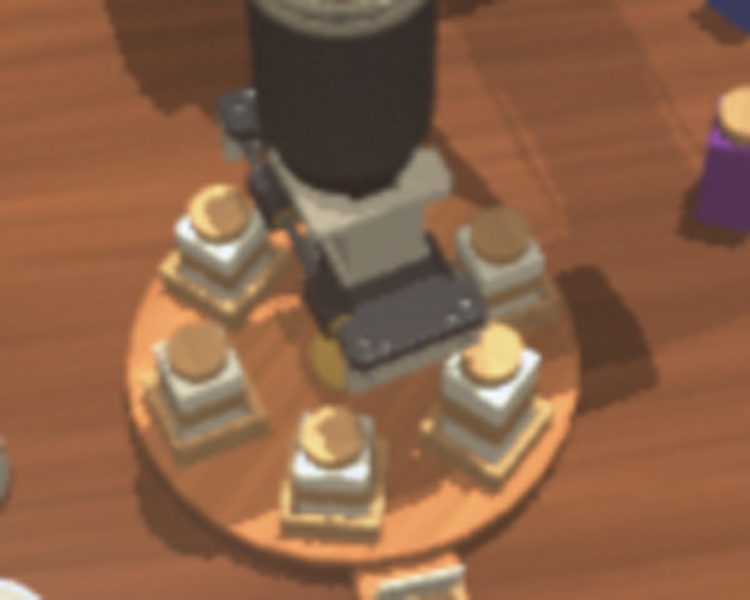

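Call:
{"name": "step_arm", "arguments": {"deltas": [[0,0,0,1.5,1],[0,0,0,5,1],[0,0,0,10,1],[0,0,0,15.5,1],[0,0,0,21,1],[0,0,0,26.5,1],[0,0,0,32,1],[0,0,0,37,1],[0,0,0,40,1],[0,0,0,41,1]]}}

```text
t: 17.87
eef_pos: [0.5563, -0.0559, 0.0979]
ee_rot: [0.844, 1.569, -2.744]
force: [-2.5, -4.6, 3.5]
width: 0.0396
```

Call:
{"name": "step_arm", "arguments": {"deltas": [[0,0,0,0,1],[0,0,0,0,1],[0,0,0,0,1],[0,0,0,0,1],[0,0,0,0,1],[0,0,0,0,1],[0,0,0,0,1],[0,0,0,0,1],[0,0,0,0,1],[0,0,0,0,1]]}}

```text
t: 18.7
eef_pos: [0.5563, -0.0559, 0.0979]
ee_rot: [0.863, 1.569, -2.722]
force: [-4.3, -4.5, 4.5]
width: 0.0397
```

```bash
python3 - <<'E'
from station import *
from h import *
s=get_state();print(s["t"],s["eef_pos"],s["force"],s["moment"],s["width"],jaw(s))
c=np.array([.5572,-.0549])
for n in("scene","top"):
    f=grab_frame(n);np.savez(n+"9.npz",**f)
    u,v=proj(f,[.6,-.05,.07])[0].astype(int);cv2.imwrite(f"pics/o_{n}.png",cv2.resize(f["pixels"][v-60:v+60,u-75:u+75,::-1],(750,600),interpolation=cv2.INTER_CUBIC));print(n);lids(f)
    w=cloud(f);z=w[...,2];m=(z>.12)&(z<.135)&(np.hypot(w[...,0]-.652,w[...,1]+.048)<.03);q=w[m].mean(0);print("tall",q,m.sum(),np.degrees(np.arctan2(q[1]-c[1],q[0]-c[0])))
    rr=np.hypot(w[...,0]-c[0],w[...,1]-c[1]);th=np.degrees(np.arctan2(w[...,1]-c[1],w[...,0]-c[0]))
    m=(z>.034)&(z<.07)&(rr>.145)&(rr<.19)&(abs(th-3)<20);q=w[m].mean(0);print("card",q,m.sum(),(th[m].min()+th[m].max())/2)
E
```

```text
18.7 [ 0.55632402 -0.05586701  0.09787661] [-4.28706991 -4.47485872  4.51209147] [-1.49920166  1.28740701 -0.04337679] 0.039665721798276155 154.61651049695033
scene
[0.5039 0.0231 0.1041] 91 r 0.0944 ang 124.34
[ 0.5166 -0.1409  0.1043] 95 r 0.0951 ang -115.3
[0.5986 0.0302 0.104 ] 102 r 0.0947 ang 64.05
[ 0.6106 -0.1338  0.104 ] 108 r 0.0952 ang -55.92
[ 0.654  -0.0486  0.1279] 124 r 0.0971 ang 3.74
tall [ 0.65448913 -0.04866399  0.12752988] 132 3.6675128495920277
card [ 0.7209426  -0.04449311  0.05159935] 62 3.9960408733530253
top
[ 0.6097 -0.1334  0.1029] 116 r 0.0944 ang -56.23
[ 0.5154 -0.1396  0.1031] 123 r 0.0945 ang -116.24
[0.5019 0.0292 0.103 ] 68 r 0.1006 ang 123.35
[ 0.4611 -0.0628  0.1032] 111 r 0.0964 ang -175.27
tall [nan nan nan] 0 nan<stdin>:8: RuntimeWarning: Mean of empty slice.
  ret = um.true_divide(
<stdin>:10: RuntimeWarning: Mean of empty slice.
Traceback (most recent call last):
ValueError: zero-size array to reduction operation minimum which has no identity
```

View pics/o_scene.png

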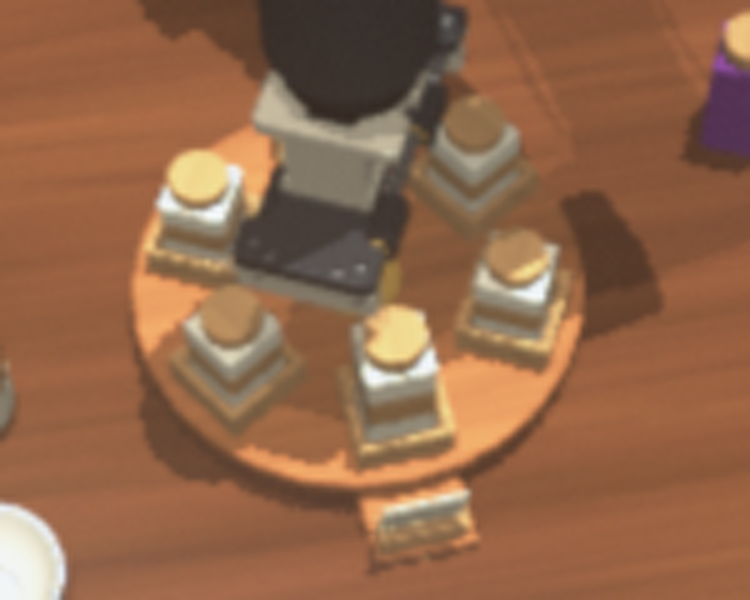

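View pics/o_top.png

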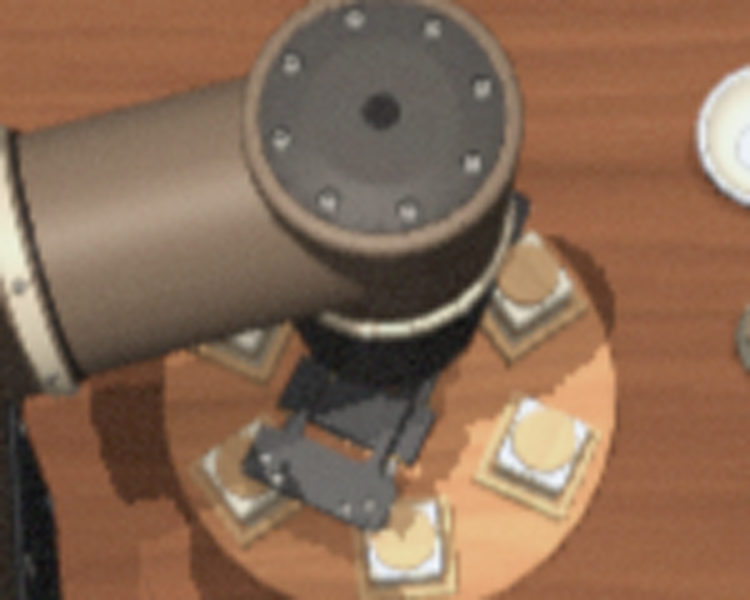

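```bash
python3 - <<'E'
from h import *
for n in("0","9"):
    f=dict(np.load("scene"+n+".npz"));w=cloud(f);z=w[...,2]
    for nm,x,y,lo in(("mill",.467,-.314,.06),("honey",.591,-.293,.06),("tin",.588,.335,.06),("weight",.694,.292,.04),("dish",.69,-.28,.02),("blue",.307,.25,.06),("pur1",.467,.201,.06),("pur2",.344,.353,.06)):
        m=(z>lo)&(z<.13)&(np.hypot(w[...,0]-x,w[...,1]-y)<.045);q=w[m];print(n,nm,m.sum(),q.mean(0).round(4) if len(q) else None)
E
python3 -c "
from station import *
print(job_done()); s=get_state(); print(s['t'],s['width'])"
```

```text
0 mill 220 [ 0.474  -0.313   0.0932]
0 honey 326 [ 0.596  -0.2933  0.0828]
0 tin 442 [0.5924 0.3318 0.0876]
0 weight 70 [0.6971 0.2901 0.0543]
0 dish 182 [ 0.6852 -0.2836  0.0272]
0 blue 212 [0.314  0.2482 0.0853]
0 pur1 212 [0.4736 0.1977 0.0867]
0 pur2 209 [0.35   0.3504 0.086 ]
9 mill 221 [ 0.4741 -0.313   0.0933]
9 honey 326 [ 0.5964 -0.2935  0.0827]
9 tin 440 [0.5925 0.3318 0.0879]
9 weight 80 [0.6967 0.2897 0.0524]
9 dish 186 [ 0.6851 -0.2836  0.0273]
9 blue 217 [0.3145 0.2484 0.085 ]
9 pur1 209 [0.4735 0.1979 0.0875]
9 pur2 208 [0.3492 0.3503 0.0857]
the job is handed in; nothing more can be done
None
the job is handed in; nothing more can be done
```

The tall white jar is home in the empty socket and stands behind the price card. I handed the job in at about 19 s with the gripper still holding the knob.

- **Placing:** I lowered the jar into the socket until it touched bottom at about 9 N, then opened the fingers and backed off. Its lid read 128 mm above the counter, which is the fully home height.
- **Turning:** I gripped the knob at 30 N (finger opening 40 mm) and turned the carousel about 71° clockwise.
- **Alignment:** In the scene camera, the jar read 3.7° and the card 3.7–4.0° about the axis. The top camera could not see the tall jar's lid or the card at the end. Its other jars read 3.8°, against 4.3° for the card at the start. The remaining error is therefore likely under about 0.5°.
- **Bystanders:** The mill, honey jar, tin, weight, dish and the three coloured look-alikes read the same before and after, within 1 mm except a 2 mm height difference on the small weight, which I put down to noise. I did not measure the scoop, but the arm never went near it. Four other carousel jars read in place at the end in the scene camera, and the fifth showed only in the top camera.

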